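# Tuck the lid tin's flap shut

## Robot

A 6-joint arm with a two-finger parallel gripper is mounted at the origin on the work surface. World frame = base frame: x ahead of the robot, y to its left, z up, the work surface at z = 0. Lengths are in m, angles in rad, forces in N, time in s.
With the tool pointing down it reaches from about 0.25 to 0.775 m from the base axis. Payload 4 kg.
Tool frame: the origin (TCP) lies between the finger pads; the fingertips stand 14 mm ahead of it and the grasp point (between the pads) lies 5 mm behind it; z points along the fingers, y is the line along which they close (so a half turn about z gives the same grasp; the last joint's range is limited). The gripper opens to 94 mm and grips with 3 to 60 N. Pads are 16 mm wide; open, the fingers measure 119 mm over their backs; the gripper's body (75 mm by 177 mm) begins 78 mm behind the grasp point.
Start: joints at [-1.332, 0.087, 1.371, -0, 1.684, -0.103], TCP at [0.184, -0.518, 0.185] pointing down, gripper open.
Joint ranges: [-3.1, 3.1], [-0.76, 2.03], [0.27, 2.55], [-1.08, 4.22], [0.17, 2.65], [-2.57, 2.57]. Speed limits (rad/s): [2.79, 2.79, 3.14, 3.14, 3.14, 3.14].

## Interface

Orientations are given as [roll, pitch, yaw] about the fixed x, y, z axes, in that order (R = Rz(yaw) Ry(pitch) Rx(roll)).
In Python, from bench import robot, snapshot gives the robot as it stands.
- The arm moves only by the tool carry_out, never from a script. Its argument "motion" is text: rows parted by semicolons, each of 4 numbers parted by spaces: the shift along the tool's x, y, z each as a share of 0.15 m, from -1 to 1, then the turn about the tool's z as a share of 180 degrees, from -1 to 1. A call has exactly 8 rows; each row is the pose to reach, as a shift and turn from the pose commanded when the call began, along the tool's axes at that moment, turning the shorter way round; what a row does not reach only later rows make up. A row lasts 1/10 s, in which the tool goes at most 50 mm and 8.59 degrees, less where a joint would pass 70% of its speed; a pose out of reach is approached as far as the arm can. A call with a number of a shift or a turn outside -1 to 1 is refused whole. A call with a gripper value outside its range is refused whole. "grip" is the opening, from -1 (shut) to 1 (fully open), set as the call begins (left out, the last holds). The fingers move at their own pace and stop on an object; the grip force is fixed at half the most. Time passes only in rows, so rows that repeat a pose let the fingers close, or fill a call up. It gives the time, the measured TCP pose, the force, the opening and the grip force at its end, in the units of the state.
- robot.get_obs(): the state, without advancing time (a new reading comes with each control period).
- snapshot(name): name is "scene" or "side" or "wrist"; returns a dict with "image" (400x640x3 uint8, red, green, blue), "fx", "fy", "cx", "cy" (pixels), "pose" (4x4, takes a point from camera to world coordinates); the wrist camera has in their place "hand_eye" (4x4, takes a point from camera to tool coordinates, whose origin is the TCP and whose axes are the flange's). Camera axes: x right, y up, looking along -z (the intrinsics and any distortion apply to the point x, -y, -z); pixel columns grow to the right and rows downward; lengths in m; the calibration is good to about 2 mm. The wrist camera is an equidistant fisheye: a pixel r from the principal point sees the ray r / f radians off the axis. A picture is of the moment at which its call begins: read the wrist's pose just before it. There is no depth.
- robot.close_job(): hands the job in; it is judged then, once.
The state is a dict: "time": time; "joint_positions": joint angles; "qvel": joint speeds; "joint_torque": joint torques, N m; "tool_pos": TCP position; "ee_rot": TCP orientation; "wrist_force": force on the tool from outside, world axes, zero at the start; "wrist_torque": the same for the moment, N m; "width": finger opening in m; "finger_force": force on a finger pad.
Only numpy, scipy, OpenCV 4.12 (cv2) and the standard library are available. Lean on these libraries where they do the work, as an engineer would, in place of code of your own. Each camera call takes 0.05 s, during which the arm holds its last target. There are 200 camera calls.

## Task

Close the flat steel lid tin by touch alone: with a fingertip gently fold its raised flap over until it lies flat, then push the flap by its ridge towards the overhanging lip until its free edge is tucked fully beneath the lip. Do not grip or lift anything, let the tin stay where it stands, leave the jar, sieve, saucer, tongs, mug and loose lids where they are, and finish clear of everything.

Things in the scene. Friction and masses are not known exactly. Their poses are not given: they have to be found in the camera images.
- tin: Open steel tray, 120 mm (its x) by 110 mm (its y), loose on the shelf, heavy with lids (about 1.5 kg; a sideways push of 6 N or more may slide it). Origin: centre of its underside, z up. Side walls 39 mm high. The flap is hinged along its -x end; the retaining lip runs along its +x end.
- tin_flap (a joint): Angle (rad) of the flap, an aluminium plate 100 mm wide (y), 4 mm thick, 91 mm from hinge line to free edge. 0: folded over, level, pointing at the lip, top face 46 mm above the shelf; pi/2: upright; more: leaning back, away from the lip (stop at 1.95). Friction (0.045 N m) holds it where it is left.
- tin_slide (a joint): Slide (m) of the flap's hinge in its slots along the tin's +x. 0: fully back, the folded flap's edge ends 6 mm short of the lip; 0.016: fully home, edge 10 mm beneath the lip. Friction about 3 N. Slid over 6 mm before the flap is down, the flap lands on top of the lip.
- flap_hinge (a point): middle of the flap's hinge line, which is parallel to the tin's y, 44 mm above the shelf, at x = -53 mm plus tin_slide in the tin's frame
- flap_edge (a point): middle of the flap's free edge, half-way through its thickness; its x axis points away from the hinge, its z axis out of the face that ends uppermost
- flap_ridge (a point): middle of the crest of the flap's ridge, which runs right across the face that ends uppermost: 6 mm thick, 10 mm tall, centred 45 mm from the hinge line
- lip_edge (a point): middle of the lower inner edge of the retaining lip, a level steel strip 3 mm thick that juts 16 mm inward from the tin's +x end over its whole width: x = 44 to 60 mm in the tin's frame, underside 50 mm and top 53 mm above the shelf
- jar: tall closed glass jar with a steel lid, 80 mm across, 164 mm high; bystander, origin at its underside
- sieve: yellow plastic sieve, bowl 130 mm across and 45 mm high with a 100 mm handle; bystander, origin at its underside
- saucer: white ceramic saucer, 136 mm across, 20 mm high; bystander, origin at its underside
- tongs: aluminium kitchen tongs lying flat, about 270 mm long, 14 mm high; bystander, origin at its underside
- mug: blue ceramic mug, 78 mm across, 88 mm high; bystander, origin at its underside
- lid_a: loose steel twist lid lying flat, 66 mm across, 10 mm high, beside the tin (on its +y side); bystander, origin at its underside
- lid_b: loose steel twist lid lying flat, 82 mm across, 10 mm high, beside the tin (on its -y side); bystander, origin at its underside

How it is judged:
On the way, in this order (a step that is already met when the one before it is completed fails the run):
1. the flap is folded down level, its edge still short of the lip (value of joint tin_flap below 0.06 rad and value of joint tin_slide below 0.009 m), for 0.1 s.
2. the flap's edge is tucked beneath the lip (value of joint tin_flap below 0.06 rad and value of joint tin_slide above 0.012 m and x of flap_edge in the frame of tin above 0.049 m and z of flap_edge in the frame of tin below 0.05 m), for 0.2 s.
At the end, for the whole second after the job is handed in: The flap lies level (within 0.06 rad) with its edge beneath the lip, slid at least 12 of 16 mm; the tin stands level and at rest on the shelf within 25 mm of where it was (all of step 2 and linear speed of tin below 0.02 m/s and distance of tin from where it was at the start of the episode below 0.025 m and angle between tin's own z axis and vertical below 0.05 rad and height (world z) of tin below 0.006 m); the robot touches nothing.
It fails at once if the tin is lifted (10 mm) or tipped (0.15 rad) (height (world z) of tin above 0.01 m or angle between tin's own z axis and vertical above 0.15 rad).
It fails at once if the tin is shoved more than 25 mm (distance of tin from where it was at the start of the episode above 0.025 m).
It fails at once if the flap is pinched or handled roughly (over 60 N) (contact force between the fingers and tin above 60 N).
It fails at once if a bystander is moved more than 25 mm or lifted (distance of any of jar, sieve, saucer, tongs, mug, lid_a, lid_b from where it was at the start of the episode above 0.025 m).
It also fails if it takes over 48 s, if anything falls off the work surface, if the arm or the gripper's body presses on something with over 40 N, if the wrist force passes 120 N, or if a joint passes its speed limit or range.

## Working session

There is one attempt and no reset: what is moved stays moved. The work goes in short steps, Python scripts to look and compute and a tool call to move; the robot and the scene stay as the last step left them, time stands still between calls to the robot, and variables do not carry over. Pictures are saved under pics/ and viewed, at most 10 in all, crops included, and the job is handed in when it is done.

Besides the shell and the picture viewer there is one more tool, called after "Emit:" by a JSON object that holds its "name" and its "arguments". carry_out: Moves the arm, as the interface text tells. Shift numbers are shares of 0.15 m and turn numbers shares of 180 degrees, none past 1 either way. Its arguments: {"type":"object","properties":{"motion":{"type":"string"},"grip":{"type":"number"}},"required":["motion"]}

```bash
mkdir -p pics; ls; python3 - <<'E'
from bench import robot, snapshot
import cv2, pickle
o=robot.get_obs(); print(o)
d={}
for n in("scene","side","wrist"):
    s=snapshot(n); d[n]=s; cv2.imwrite(f"pics/{n}0.png",s["image"][:,:,::-1])
    print(n,{k:v for k,v in s.items() if k!="image"})
pickle.dump((o,d),open("s0.pkl","wb"))
E
```

```text
pics
{'time': 0.0, 'joint_positions': array([-1.33207943e+00,  8.79597586e-02,  1.37225623e+00,  1.04846123e-05,
        1.68357467e+00, -1.03108106e-01]), 'qvel': array([-1.59346808e-03,  9.72024381e-04, -1.01544726e-03, -6.43735325e-04,
       -1.02741663e-03, -6.18869363e-07]), 'joint_torque': array([ 1.42241197e-04, -3.40183318e+01, -3.02423966e+01,  7.16533000e-02,
        3.30092758e-02, -1.68524903e-04]), 'tool_pos': array([ 0.18421882, -0.5176052 ,  0.18350062]), 'ee_rot': array([-3.13940739e+00, -2.36595841e-04,  3.41825912e-01]), 'wrist_force': array([-0.34553132,  0.1908883 , -0.36211274]), 'wrist_torque': array([0.02153499, 0.01319897, 0.0054356 ]), 'finger_force': 0.0, 'width': 0.09423821257515812}
scene {'fx': 397.4025326006057, 'fy': 397.4025326006057, 'cx': 311.12786725050694, 'cy': 201.24486224714644, 'pose': array([[-0.28708262, -0.73467231,  0.61468705,  1.32775818],
       [ 0.95772932, -0.20782129,  0.19890918,  0.27314173],
       [-0.01838801,  0.64580718,  0.76327909,  1.05621791],
       [ 0.        ,  0.        ,  0.        ,  1.        ]])}
side {'fx': 482.91251879348476, 'fy': 482.91251879348476, 'cx': 314.5912331386439, 'cy': 200.94204795643444, 'pose': array([[-0.84684501,  0.41339058, -0.33460687,  0.07012332],
       [-0.53153624, -0.63661083,  0.55874492,  0.86285053],
       [ 0.01796553,  0.65102602,  0.75884278,  1.1606875 ],
       [ 0.        ,  0.        ,  0.        ,  1.        ]])}
wrist {'fx': 309.70691628693146, 'fy': 309.70691628693146, 'cx': 323.18130951920887, 'cy': 198.9317414412751, 'hand_eye': array([[-5.67396390e-04,  9.60600677e-01,  2.77931678e-01,
         8.12655234e-02],
       [ 9.99998984e-01,  1.81593315e-04,  1.41386241e-03,
        -5.59227328e-04],
       [ 1.30768665e-03,  2.77932198e-01, -9.60599804e-01,
        -2.00466068e-01],
       [ 0.00000000e+00,  0.00000000e+00,  0.00000000e+00,
         1.00000000e+00]])}
```

View pics/scene0.png

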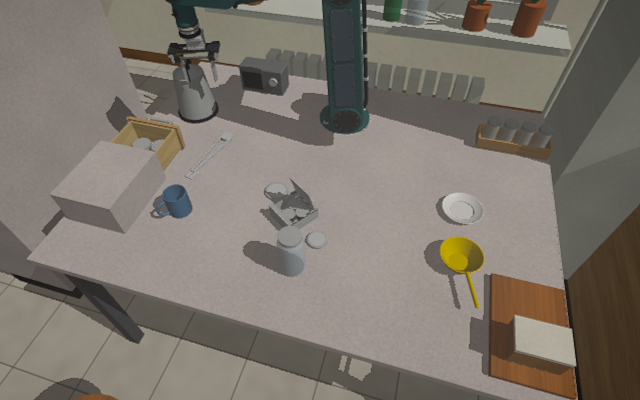

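View pics/side0.png

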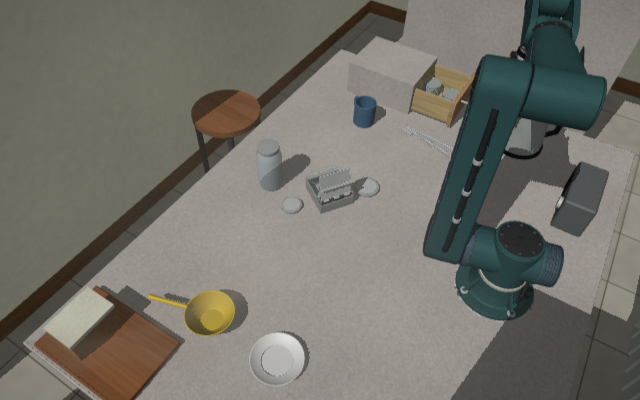

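Scene: the tin is at about (292,207) with lids at (276,189) and (317,240), and the jar at (291,252). Side: the tin is at (330,190), lids at (368,187) and (292,205), and the jar at (269,165). I'll enlarge the tin in both views.

```bash
cat > h.py <<'E'
import numpy as np, cv2
from scipy.spatial.transform import Rotation as R
def ray(s,u,v):
    d=np.array([(u-s["cx"])/s["fx"],-(v-s["cy"])/s["fy"],-1]); P=s["pose"]; return P[:3,3],P[:3,:3]@d
def plane(s,u,v,z):
    o,d=ray(s,u,v); return o+d*(z-o[2])/d[2]
def two(s1,p1,s2,p2):
    o1,d1=ray(s1,*p1);o2,d2=ray(s2,*p2)
    t=np.linalg.lstsq(np.c_[d1,-d2],o2-o1,rcond=None)[0]
    a,b=o1+t[0]*d1,o2+t[1]*d2; return (a+b)/2,np.linalg.norm(a-b)
def project(s,X):
    P=s["pose"]; c=P[:3,:3].T@(np.asarray(X)-P[:3,3]); return s["cx"]+s["fx"]*c[0]/-c[2], s["cy"]-s["fy"]*c[1]/-c[2]
def wray(s,o,u,v):  # fisheye wrist
    x,y=(u-s["cx"])/s["fx"],(v-s["cy"])/s["fy"]; r=np.hypot(x,y); k=np.sin(r)/max(r,1e-9)
    d=np.array([x*k,-y*k,-np.cos(r)]); H=s["hand_eye"]; Rt=R.from_euler("xyz",o["ee_rot"]).as_matrix()
    return o["tool_pos"]+Rt@H[:3,3],Rt@H[:3,:3]@d
def wplane(s,o,u,v,z):
    c,d=wray(s,o,u,v); return c+d*(z-c[2])/d[2]
E
python3 - <<'E'
import pickle,cv2,numpy as np
o,d=pickle.load(open("s0.pkl","rb"))
a=d["scene"]["image"][165:265,245:345,::-1]; b=d["side"]["image"][145:225,285:385,::-1]
b=cv2.copyMakeBorder(b,0,20,0,0,cv2.BORDER_CONSTANT)
cv2.imwrite("pics/crop0.png",cv2.resize(np.hstack([a,b]),None,fx=4,fy=4,interpolation=cv2.INTER_CUBIC))
E
```

```text
(no output)
```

View pics/crop0.png

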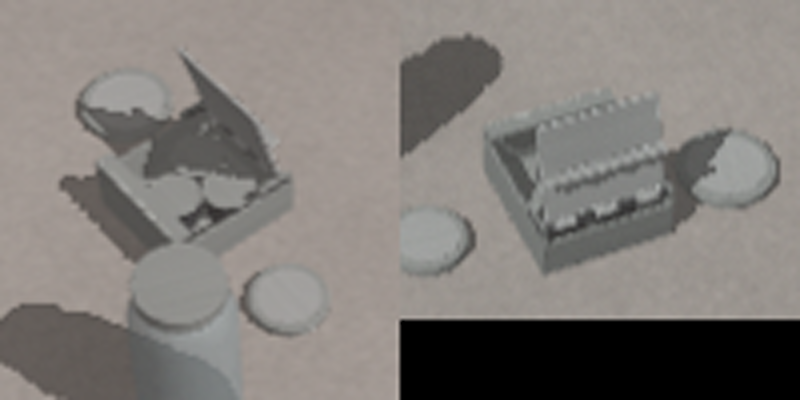

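```bash
python3 - <<'E'
import pickle
from h import *
o,d=pickle.load(open("s0.pkl","rb"))
A,B=d["scene"],d["side"]
sc=lambda x,y:(245+x/4-.4,165+y/4-.4); si=lambda x,y:(285+(x-400)/4-.4,145+y/4-.4)
np.set_printoptions(precision=3,suppress=True)
for n,p,q in[("lip-y",(99,162),(611,90)),("lip+y",(178,243),(486,125)),("wall -x+y",(290,182),(548,240)),("flaptip -y",(180,50),(660,93)),("flaptip +y",(268,132),(540,122)),("lidb",(125,103),(738,168)),("lida",(286,298),(436,240))]:
    print(n,*two(A,sc(*p),B,si(*q)), plane(A,*sc(*p),.04)[:2],plane(B,*si(*q),.04)[:2])
print("jar",two(A,(290,237),B,(269,147)), plane(A,290,237,.164),plane(B,269,147,.164))
print("mug",plane(A,180,200,.05),"tongs",plane(A,210,155,.01))
E
```

```text
lip-y [ 0.573 -0.115  0.053] 0.001238794548202481 [ 0.563 -0.121] [ 0.579 -0.126]
lip+y [ 0.636 -0.026  0.055] 0.0007757631143217029 [ 0.625 -0.03 ] [ 0.643 -0.037]
wall -x+y [0.539 0.038 0.039] 0.0004072573114816172 [0.541 0.038] [0.539 0.038]
flaptip -y [ 0.505 -0.063  0.132] 0.001380465537291753 [ 0.423 -0.097] [ 0.544 -0.145]
flaptip +y [0.565 0.023 0.134] 0.015059801368056824 [0.493 0.005] [ 0.609 -0.064]
lidb [ 0.465 -0.137  0.003] 0.0011027115570042749 [ 0.495 -0.122] [ 0.452 -0.106]
lida [0.628 0.06  0.003] 0.0005958610151620474 [0.652 0.067] [0.61  0.085]
jar (array([0.742, 0.019, 0.157]), np.float64(0.002588192357691207)) [0.748 0.022 0.164] [0.738 0.023 0.164]
mug [ 0.632 -0.414  0.05 ] tongs [ 0.368 -0.441  0.01 ]
```

Emit:
{"name": "carry_out", "arguments": {"motion": "0 0 -0.6 0; 0.3 -0.2 -1 0; 0.6 -0.5 -1 0; 1 -0.8 -1 0; 1 -0.8 -1 0; 1 -0.8 -1 0; 1 -0.8 -1 0; 1 -0.8 -1 0", "grip": -1}}

```text
time: 0.95
tool_pos: [0.2855, -0.3548, 0.3346]
ee_rot: [3.141, 0.001, 0.343]
wrist_force: [-0.3, -0.1, 0.6]
width: 0.0335
finger_force: 0.0
```

Emit:
{"name": "carry_out", "arguments": {"motion": "0.3 -0.3 0 0; 0.6 -0.6 0 0; 0.9 -0.9 0 0; 1 -1 0 0; 1 -1 0 0; 1 -1 0 0; 1 -1 0 0; 1 -1 0 0"}}

```text
time: 1.75
tool_pos: [0.376, -0.1651, 0.3341]
ee_rot: [-3.141, 0.001, 0.338]
wrist_force: [0.1, -0.2, -0.9]
width: 0.0007
finger_force: 0.0
```

Emit:
{"name": "carry_out", "arguments": {"motion": "0.3 -0.2 0 0.04; 0.6 -0.5 0 0.09; 0.9 -0.7 0 0.13; 1 -0.79 0 0.18; 1 -0.79 0 0.23; 1 -0.79 0 0.27; 1 -0.79 0 0.305; 1 -0.79 0 0.305"}}

```text
time: 2.55
tool_pos: [0.4784, -0.0029, 0.3342]
ee_rot: [3.141, 0.0, -0.619]
wrist_force: [-0.5, -0.0, 0.1]
width: 0.0006
finger_force: 0.0
```

Emit:
{"name": "carry_out", "arguments": {"motion": "0 0 0.2 0; 0 0 0.5 0; 0 0 0.5 0; 0 0 0.5 0; 0 0 0.5 0; 0 0 0.5 0; 0 0 0.5 0; 0 0 0.5 0"}}

```text
time: 3.35
tool_pos: [0.479, -0.0014, 0.2615]
ee_rot: [-3.14, -0.003, -0.616]
wrist_force: [0.5, -0.1, -0.0]
width: 0.0004
finger_force: 0.0
```

```bash
python3 - <<'E'
from bench import robot, snapshot
import cv2, pickle
o=robot.get_obs(); s=snapshot("wrist"); pickle.dump((o,s),open("w1.pkl","wb"))
print(o["tool_pos"],o["ee_rot"])
cv2.imwrite("pics/w1.png",cv2.resize(s["image"][40:340,120:520,::-1],None,fx=2,fy=2,interpolation=cv2.INTER_CUBIC))
E
```

```text
[ 0.47901829 -0.0014199   0.26150866] [-3.14005653e+00 -3.01947619e-03 -6.16132262e-01]
```

View pics/w1.png

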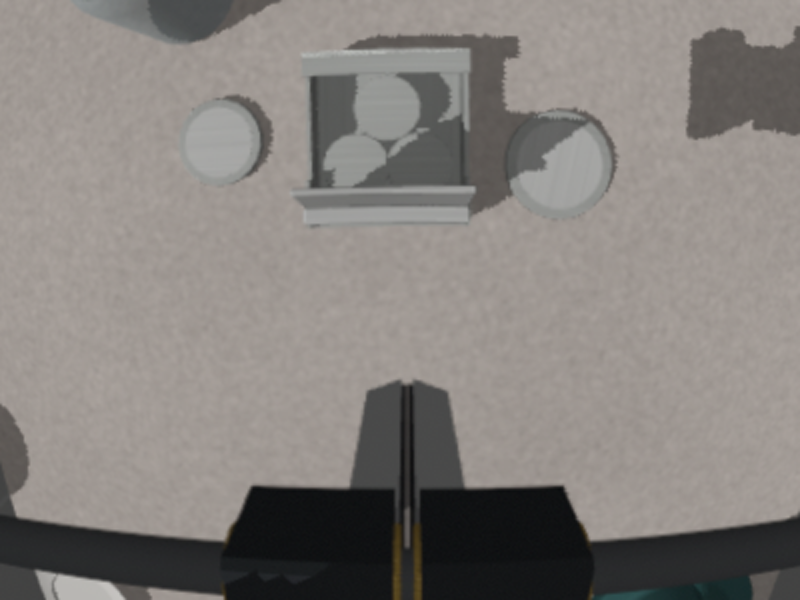

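The wrist view shows the lip strip at crop rows 50–75, cols 303–470. The raised flap's top edge is at row 188, cols 293–474, and the tin's rear at row 222. The tool is aligned with the tin. Next I'll refine the tin pose and the flap angle.

```bash
python3 - <<'E'
import pickle
from h import *
o,s=pickle.load(open("w1.pkl","rb")); o0,d=pickle.load(open("s0.pkl","rb")); A,B=d["scene"],d["side"]
np.set_printoptions(precision=4,suppress=True)
w=lambda x,y:(120+x/2-.25,40+y/2-.25)
L=[wplane(s,o,*w(*p),.053) for p in((303,54),(470,49),(304,75),(470,72))]  # +y outer,-y outer, +y inner, -y inner
print(np.array(L)); yd=(L[0]-L[1])+(L[2]-L[3]); yaw=np.arctan2(yd[1],yd[0])-np.pi/2
X=np.array([np.cos(yaw),np.sin(yaw)]);Y=np.array([-X[1],X[0]])
C=(L[0]+L[1])[:2]/2-.06*X; C2=sum(L)[:2]/4-.052*X
print("yaw",yaw,np.degrees(yaw),"len",np.linalg.norm(L[0]-L[1]),"centre",C,C2,"edge height check by two views:")
tf=lambda p:np.array([X@(p[:2]-C2),Y@(p[:2]-C2),p[2]])
def cross(a,b):
    (o1,d1),(o2,d2)=a,b; t=np.linalg.lstsq(np.c_[d1,-d2],o2-o1,rcond=None)[0]; p,q=o1+t[0]*d1,o2+t[1]*d2; return tf((p+q)/2),np.linalg.norm(p-q)
si=lambda x,y:(285+(x-400)/4-.4,145+y/4-.4); sc=lambda x,y:(245+x/4-.4,165+y/4-.4)
print("edge -y wrist/side",cross(wray(s,o,*w(474,187)),ray(B,*si(660,93))))
print("edge +y wrist/side",cross(wray(s,o,*w(293,189)),ray(B,*si(540,122))))
print("edge -y wrist/scene",cross(wray(s,o,*w(474,187)),ray(A,*sc(180,50))))
print("lip -y wrist/side",cross(wray(s,o,*w(470,49)),ray(B,*si(611,90))))
print("lip +y wrist/side",cross(wray(s,o,*w(303,54)),ray(B,*si(486,125))))
print("rear wall", tf(wplane(s,o,*w(387,222),.044)))
print("tool",tf(o["tool_pos"]), "jar", tf(np.array([.742,.02,0])))
E
```

```text
[[ 0.6351 -0.0275  0.053 ]
 [ 0.574  -0.1177  0.053 ]
 [ 0.6231 -0.0198  0.053 ]
 [ 0.5613 -0.1087  0.053 ]]
yaw -0.6010828592049482 -34.43951097009982 len 0.10897623014563992 centre [ 0.5551 -0.0387] [ 0.5555 -0.039 ] edge height check by two views:
edge -y wrist/side (array([-0.027 , -0.0482,  0.1302]), np.float64(7.320613814168816e-05))
edge +y wrist/side (array([-0.0253,  0.0487,  0.1358]), np.float64(0.0012814901223640843))
edge -y wrist/scene (array([-0.0269, -0.0477,  0.1336]), np.float64(0.00037680169715618224))
lip -y wrist/side (array([ 0.0607, -0.0544,  0.0489]), np.float64(0.0010907325776770174))
lip +y wrist/side (array([0.0597, 0.0553, 0.0525]), np.float64(0.0016676461211597693))
rear wall [-0.0561  0.0019  0.044 ]
tool [-0.0844 -0.0122  0.2615] jar [0.1204 0.1541 0.    ]
```

Emit:
{"name": "carry_out", "arguments": {"motion": "0 -0.07 0.3 0; 0 -0.07 0.6 0; 0 -0.07 0.85 0; 0 -0.07 0.85 0; 0.1 -0.07 0.85 0; 0.2 -0.07 0.85 0; 0.2 -0.07 0.85 0; 0.2 -0.07 0.85 0"}}

```text
time: 4.2
tool_pos: [0.5104, -0.0108, 0.1342]
ee_rot: [-3.14, -0.003, -0.617]
wrist_force: [-0.1, 1.1, 0.1]
width: 0.0003
finger_force: 0.0
```

```bash
cat > tt.py <<'E'
from h import *
C=np.array([.5555,-.0385]); yaw=-.606; X=np.array([np.cos(yaw),np.sin(yaw)]);Y=np.array([-X[1],X[0]])
tf=lambda p:np.round([X@(p[:2]-C),Y@(p[:2]-C),p[2]],4)
def state():
    from bench import robot
    o=robot.get_obs(); f=o["wrist_force"]; print("t",o["time"],"tin-frame TCP",tf(o["tool_pos"]),"F",np.round([X@f[:2],Y@f[:2],f[2]],2),o["ee_rot"])
    return o
E
python3 - <<'E'
from tt import *
o=state(); p=tf(o["tool_pos"])
for t in range(75,-1,-5):
    a=np.radians(t);c,s=np.cos(a),np.sin(a)
    x=-.053+.078*c-.002*s-.008; z=.044+.078*s+.002*c+.014
    print(t,np.round([(x-p[0])/.15,-(z-p[2])/.15],2))
E
```

```text
t 4.2 tin-frame TCP [-0.0528 -0.0029  0.1342] F [-0.67  0.86  0.13] [-3.14003938e+00 -2.83055820e-03 -6.17380945e-01]
75 [0.07 0.  ]
70 [0.11 0.01]
65 [0.15 0.03]
60 [0.19 0.05]
55 [0.23 0.07]
50 [0.27 0.1 ]
45 [0.3  0.13]
40 [0.34 0.16]
35 [0.36 0.2 ]
30 [0.39 0.24]
25 [0.41 0.28]
20 [0.43 0.32]
15 [0.44 0.36]
10 [0.46 0.4 ]
5 [0.46 0.45]
0 [0.47 0.49]
```

Emit:
{"name": "carry_out", "arguments": {"motion": "0.05 0 0 0; 0.08 0 0.01 0; 0.11 0 0.01 0; 0.15 0 0.03 0; 0.19 0 0.05 0; 0.23 0 0.07 0; 0.27 0 0.1 0; 0.3 0 0.13 0"}}

```text
time: 5.0
tool_pos: [0.5457, -0.0365, 0.1121]
ee_rot: [3.141, 0.0, -0.617]
wrist_force: [0.2, 0.9, -0.6]
width: 0.0004
finger_force: 0.0
```

```bash
python3 - <<'E'
from tt import *
from bench import snapshot
import pickle
o=state(); p=tf(o["tool_pos"])
s=snapshot("wrist"); pickle.dump((o,s),open("w2.pkl","wb"))
cv2.imwrite("pics/w2.png",cv2.resize(s["image"][40:340,120:520,::-1],None,fx=1.5,fy=1.5))
for t in range(45,-1,-5):
    a=np.radians(t);c,s=np.cos(a),np.sin(a)
    x=-.053+.078*c-.002*s-.008; z=.044+.078*s+.002*c+.014
    print(t,np.round([(x-p[0])/.15,-(z-p[2])/.15],2))
E
```

```text
t 5.0 tin-frame TCP [-0.0092 -0.0039  0.1121] F [-0.29  0.85 -0.62] [ 3.14132686e+00  2.35000058e-04 -6.16546296e-01]
45 [ 0.01 -0.02]
40 [0.04 0.02]
35 [0.07 0.05]
30 [0.1  0.09]
25 [0.12 0.13]
20 [0.14 0.17]
15 [0.15 0.21]
10 [0.16 0.26]
5 [0.17 0.3 ]
0 [0.17 0.35]
```

View pics/w2.png

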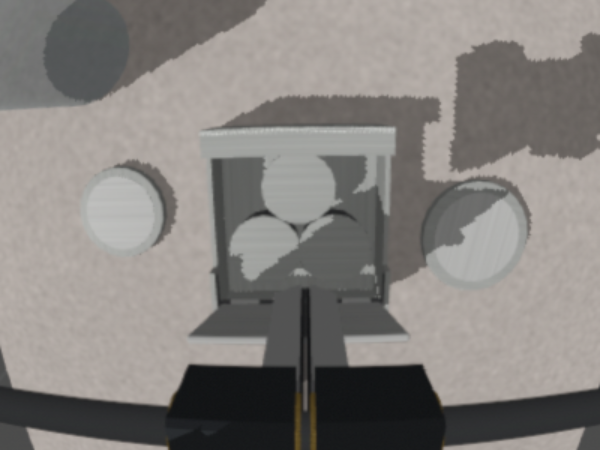

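The wrist view shows the flap's wide free edge at row 340, still raised, apparently behind the finger (tip at row 290). The finger seems not to have moved it. I'll check with the side and scene cameras before moving on.

```bash
python3 - <<'E'
from tt import *
from bench import snapshot
import pickle
o,s=pickle.load(open("w2.pkl","rb"))
H=s["hand_eye"]
def wp(P):
    c=np.linalg.inv(H)@np.r_[P,1]; r=np.arccos(-c[2]/np.linalg.norm(c[:3])); q=np.array([c[0],-c[1]]); q=q/np.linalg.norm(q)*r*s["fx"]; return np.round(((q+[s["cx"]-120,s["cy"]-40])*1.5))
print("tip front/back",wp([.008,0,.014]),wp([-.008,0,.014]))
c,d=wray(s,o,120+340/1.5*0+408/1.5,40+338/1.5); 
for z in(.044,.1,.12,.133): print(tf(c+d*(z-c[2])/d[2]))
A,B=snapshot("scene"),snapshot("side"); pickle.dump((A,B),open("s2.pkl","wb"))
a=A["image"][150:250,245:345,::-1]; b=B["image"][110:210,285:385,::-1]
cv2.imwrite("pics/crop2.png",cv2.resize(np.hstack([a,b]),None,fx=4,fy=4,interpolation=cv2.INTER_CUBIC))
E
```

```text
tip front/back [306. 259.] [306. 289.]
[-0.0761 -0.0711  0.044 ]
[-0.0453 -0.0572  0.1   ]
[-0.0343 -0.0522  0.12  ]
[-0.0272 -0.049   0.133 ]
```

View pics/crop2.png

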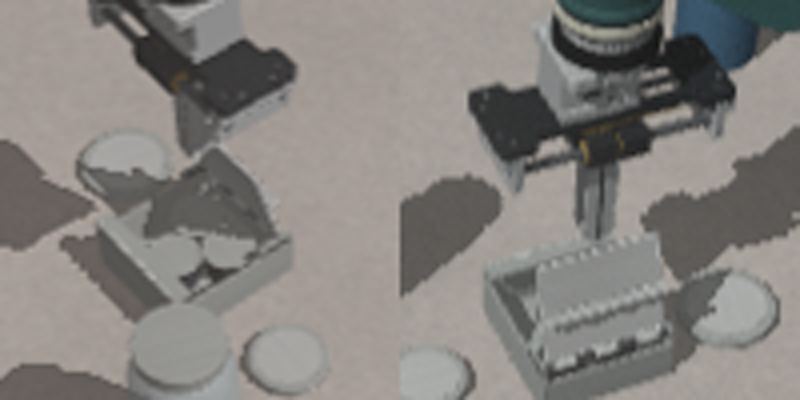

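```bash
python3 - <<'E'
from tt import *
import pickle
A,B=pickle.load(open("s2.pkl","rb")); o,s=pickle.load(open("w2.pkl","rb"))
sc=lambda x,y:(245+x/4-.4,150+y/4-.4); si=lambda x,y:(285+(x-400)/4-.4,110+y/4-.4)
p,e=two(A,sc(190,152),B,si(597,237)); print("tip scene/side",tf(p),e)
R0=R.from_euler("xyz",o["ee_rot"]).as_matrix()
for P in([.008,0,.014],[-.008,0,.014],[0,0,0],[0,0,-.014]):
    w=o["tool_pos"]+R0@P; a=project(A,w); b=project(B,w)
    print(P,"scene crop",np.round([(a[0]-244.6)*4,(a[1]-149.6)*4]),"side crop",np.round([(b[0]-284.6)*4+400,(b[1]-109.6)*4]))
H=s["hand_eye"]
for z in(-.02,-.01,0,.014):
    c=np.linalg.inv(H)@np.array([.008,0,z,1]); r=np.arctan2(np.hypot(c[0],c[1]),-c[2]); print(z,"row",(s["cy"]-40+np.sign(-c[1])*r*s["fx"])*1.5)
E
```

```text
tip scene/side [-0.0082 -0.0076  0.1275] 0.005813788969466158
[0.008, 0, 0.014] scene crop [190. 186.] side crop [590. 257.]
[-0.008, 0, 0.014] scene crop [206. 177.] side crop [598. 271.]
[0, 0, 0] scene crop [197. 170.] side crop [595. 251.]
[0, 0, -0.014] scene crop [196. 158.] side crop [596. 238.]
-0.02 row 285.0987862377045
-0.01 row 276.58354922611863
0 row 268.8159213057383
0.014 row 259.03031816214855
```

```bash
python3 - <<'E'
import pickle,numpy as np
A,B=pickle.load(open("s2.pkl","rb")); o,d=pickle.load(open("s0.pkl","rb"))
for n,S,r,c in(("scene",A,(170,206),(280,306)),("side",B,(150,182),(322,348))):
    D=np.abs(S["image"].astype(int)-d[n]["image"]).sum(2)[r[0]:r[1],c[0]:c[1]]
    print(n,"cols from",c[0])
    for i,row in enumerate(D): print(r[0]+i,"".join("#" if v>60 else "+" if v>25 else "." for v in row), " ".join(f"{v:3d}" for v in S["image"][r[0]+i,c[0]:c[1],1]) if n=="scene" else "")
E
```

```text
scene cols from 280
170 ..+.###################### 154 156 160 147  88  46  46  55  66  66  60  58  52  62  75  63  54  56  59  59  59  60  59  59  59  60
171 ...+.##################### 154 156 157 160 145  87  48  54  68  66  60  61  61  74  93  84  59  60  59  60  59  58  60  58  59  58
172 ....+.#################### 155 154 156 155 157 143  89  49  62  71  64  62  59  65  73  71  58  60  60  60  62  60  58  60  61  64
173 .....+.################### 151 152 153 155 157 159 145  95  73  73  78  72  62  61  61  58  56  58  60  61  68  64  56  57  67  79
174 ........################## 151 151 152 155 156 154 158 151 115  85  85  87  72  61  60  54  51  56  58  59  65  69  60  59  69  78
175 ........################## 154 153 153 153 154 154 156 148 115  87  90  88  87  75  62  57  50  50  56  60  58  59  59  62  59  56
176 ........+################# 156 155 155 155 156 156 155 150 125  86  86  80  93  92  74  61  56  52  51  56  58  59  60  59  55  58
177 ........+################# 152 153 156 157 157 155 154 151 127  87  86  83  91  93  89  73  61  66  63  49  51  57  60  56  72 100

[... 4121 characters left out ...]
0 +..++++##########.++++.++. 
161 +++++++##########.+.++++.+ 
162 +++++++##########..+..+++# 
163 ++++..###########.++++.### 
164 .++++++##########+++.++### 
165 +.++++.##########..++..### 
166 +++++++#+########...++++## 
167 ++..++..+#######..+++++.## 
168 +++.++.+.######..+++++++++ 
169 ++++++++.+####..+++.++...+ 
170 ++.+++.++..++.....++.+..+. 
171 +.+++..+.......+...+..+... 
172 ++++++.+...+...+.....+.... 
173 +++.++..+..++....+..+.+... 
174 +.....+.+...++..++........ 
175 .+..+++..+........++++...+ 
176 .++.+....+...+++++..+..+++ 
177 +...++.+.....+...+.+...... 
178 +..++...+.....+..+.+.++... 
179 ....+...+.+...+.......++.+ 
180 +..........+.....+.+...+.. 
181 +.++...+..+......+.+.+..++
```

The scene, side and wrist views all agree: with the gripper shut, the tips end about 15 mm behind the TCP, not 14 mm ahead. The finger therefore passed above the flap without touching it, and the flap hasn't moved. I'll go back behind it and come in lower.

Emit:
{"name": "carry_out", "arguments": {"motion": "0 0 -0.3 0; -0.2 0 -0.4 0; -0.45 0 -0.4 0; -0.45 0 -0.4 0; -0.45 0 -0.2 0; -0.45 0 0.05 0; -0.45 0 0.05 0; -0.35 0 0.05 0"}}

```text
time: 5.95
tool_pos: [0.502, -0.0055, 0.1051]
ee_rot: [3.141, 0.001, -0.615]
wrist_force: [0.7, -0.6, 0.4]
width: 0.0005
finger_force: 0.0
```

```bash
cat > arc.py <<'E'
from tt import *
import sys
def arc(p,S,tip,t0,lead=0,push=0):
    for t in range(t0,-1,-5):
        a=np.radians(t);c,s=np.cos(a),np.sin(a)
        x=-.053+S*c-.002*s-.008; z=.044+S*s+.002*c+tip
        print(t,np.round([(x-p[0])/.15,-(z-p[2])/.15],2))
E
python3 - <<'E'
from arc import *
o=state(); arc(tf(o["tool_pos"]),.076,-.015,75)
from bench import snapshot
import pickle
B=snapshot("scene"); pickle.dump((B,o),open("s3.pkl","wb"))
cv2.imwrite("pics/sc3.png",cv2.resize(np.hstack([B["image"][140:240,245:345,::-1],snapshot("side")["image"][110:210,285:385,::-1]]),None,fx=4,fy=4,interpolation=cv2.INTER_CUBIC))
E
```

```text
t 5.95 tin-frame TCP [-0.0627 -0.0033  0.1051] F [ 0.86 -0.1   0.45] [ 3.14089797e+00  1.49907403e-03 -6.15129991e-01]
75 [0.13 0.01]
70 [0.17 0.03]
65 [0.21 0.04]
60 [0.25 0.06]
55 [0.29 0.08]
50 [0.33 0.11]
45 [0.36 0.14]
40 [0.39 0.17]
35 [0.42 0.21]
30 [0.44 0.24]
25 [0.46 0.28]
20 [0.48 0.32]
15 [0.5  0.36]
10 [0.51 0.41]
5 [0.51 0.45]
0 [0.52 0.49]
```

View pics/sc3.png

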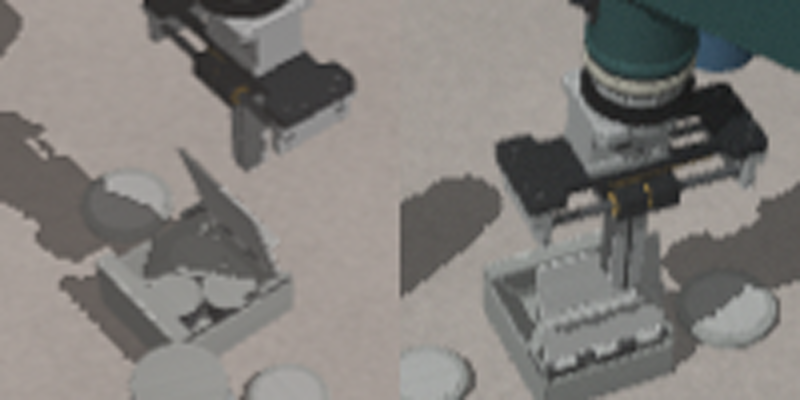

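The scene view shows the fingertip at crop (250,168), behind the raised flap. The side view has it at (627,288), just above the ridge. I'll check its height.

```bash
python3 - <<'E'
from tt import *
import pickle
A,o=pickle.load(open("s3.pkl","rb")); B=pickle.load(open("s2.pkl","rb"))[1]
p,e=two(A,(245+250/4-.4,140+168/4-.4),B,(285+227/4-.4,110+288/4-.4)); print(tf(p),e)
R0=R.from_euler("xyz",o["ee_rot"]).as_matrix()
for z in(.014,0,-.014):
  for x in (-.008,.008):
    w=o["tool_pos"]+R0@[x,0,z]; a=project(A,w); b=project(B,w)
    print(x,z,"scene",np.round([(a[0]-244.6)*4,(a[1]-139.6)*4]),"side",np.round([(b[0]-284.6)*4+400,(b[1]-109.6)*4]))
E
```

```text
[-0.063  -0.0044  0.124 ] 0.0005973415450963967
-0.008 0.014 scene [259. 192.] side [627. 326.]
0.008 0.014 scene [244. 201.] side [618. 311.]
-0.008 0 scene [259. 180.] side [628. 313.]
0.008 0 scene [243. 189.] side [619. 298.]
-0.008 -0.014 scene [258. 168.] side [629. 300.]
0.008 -0.014 scene [243. 177.] side [620. 286.]
```

The tip is at z ≈ 0.124, which is TCP + 19 mm. I'll push along the arc 4 mm lower.

Emit:
{"name": "carry_out", "arguments": {"motion": "0.06 0 0.04 0; 0.13 0 0.04 0; 0.17 0 0.06 0; 0.21 0 0.07 0; 0.25 0 0.09 0; 0.29 0 0.11 0; 0.33 0 0.14 0; 0.36 0 0.17 0"}}

```text
time: 6.85
tool_pos: [0.547, -0.0374, 0.0793]
ee_rot: [3.141, -0.0, -0.616]
wrist_force: [-0.6, 0.0, 0.2]
width: 0.0007
finger_force: 0.2
```

```bash
python3 - <<'E'
from arc import *
from bench import snapshot
import pickle
o=state(); arc(tf(o["tool_pos"]),.076,-.019,45)
s=snapshot("wrist"); pickle.dump((o,s),open("w4.pkl","wb"))
cv2.imwrite("pics/w4.png",cv2.resize(s["image"][40:340,120:520,::-1],None,fx=1.5,fy=1.5))
E
```

```text
t 6.85 tin-frame TCP [-0.0076 -0.0039  0.0793] F [-0.52 -0.32  0.19] [ 3.14144202e+00 -1.95490455e-04 -6.16427786e-01]
45 [-0.01 -0.01]
40 [0.02 0.03]
35 [0.05 0.06]
30 [0.08 0.1 ]
25 [0.1  0.14]
20 [0.12 0.18]
15 [0.13 0.22]
10 [0.14 0.26]
5 [0.15 0.3 ]
0 [0.15 0.35]
```

View pics/w4.png

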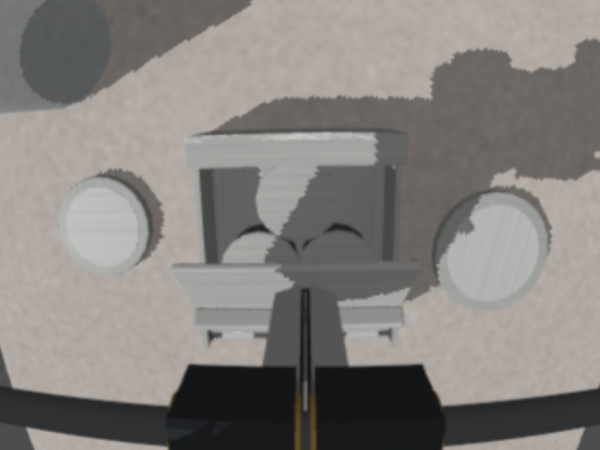

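The flap is now folding over: its edge is at row 265, ahead of the fingertip, and the ridge is at row 318 behind it. I'll continue the arc.

Emit:
{"name": "carry_out", "arguments": {"motion": "0.02 0 0.03 0; 0.05 0 0.06 0; 0.08 0 0.1 0; 0.1 0 0.14 0; 0.12 0 0.18 0; 0.13 0 0.22 0; 0.14 0 0.26 0; 0.14 0 0.29 0"}}

```text
time: 7.7
tool_pos: [0.5637, -0.0492, 0.0355]
ee_rot: [3.141, 0.0, -0.616]
wrist_force: [-0.5, -0.2, 0.8]
width: 0.0006
finger_force: 0.2
```

```bash
python3 - <<'E'
from arc import *
o=state(); arc(tf(o["tool_pos"]),.076,-.019,15)
E
```

```text
t 7.7 tin-frame TCP [ 0.0128 -0.0042  0.0355] F [-0.26 -0.43  0.82] [ 3.14126155e+00  2.91701450e-04 -6.16467850e-01]
15 [-0.01 -0.07]
10 [ 0.   -0.03]
5 [0.01 0.01]
0 [0.01 0.06]
```

Next, small downward steps until the force shows the stop.

Emit:
{"name": "carry_out", "arguments": {"motion": "0 0 0.01 0; 0 0 0.02 0; 0 0 0.03 0; 0 0 0.04 0; 0 0 0.05 0; 0 0 0.06 0; 0 0 0.06 0; 0 0 0.06 0"}}

```text
time: 8.5
tool_pos: [0.5636, -0.0491, 0.0271]
ee_rot: [3.142, 0.0, -0.616]
wrist_force: [0.1, 0.1, -0.1]
width: 0.0001
finger_force: 0.0
```

Emit:
{"name": "carry_out", "arguments": {"motion": "0 0 0.005 0; 0 0 0.01 0; 0 0 0.01 0; 0 0 0.015 0; 0 0 0.015 0; 0 0 0.02 0; 0 0 0.02 0; 0 0 0.02 0"}}

```text
time: 9.3
tool_pos: [0.5639, -0.0491, 0.0247]
ee_rot: [-3.141, -0.0, -0.616]
wrist_force: [-1.8, 0.2, 5.1]
width: 0.0007
finger_force: 2.4
```

A 5 N upward force at TCP z = 0.0247 means the flap is down on its stop. Next I'll lift over the ridge, move behind it, and lower to just above the flap.

Emit:
{"name": "carry_out", "arguments": {"motion": "0 0 -0.1 0; 0 0 -0.2 0; -0.1 0 -0.2 0; -0.2 0 -0.2 0; -0.32 0 -0.2 0; -0.32 0 -0.2 0; -0.32 0 -0.1 0; -0.32 0 -0.06 0"}}

```text
time: 10.1
tool_pos: [0.5249, -0.0217, 0.033]
ee_rot: [3.141, -0.0, -0.616]
wrist_force: [-0.4, 0.3, 0.6]
width: 0.0008
finger_force: 0.0
```

```bash
python3 - <<'E'
from arc import *
from bench import snapshot
import pickle
o=state(); s=snapshot("wrist"); pickle.dump((o,s),open("w5.pkl","wb"))
cv2.imwrite("pics/w5.png",cv2.resize(s["image"][60:300,160:480,::-1],None,fx=2.5,fy=2.5))
E
```

```text
t 10.1 tin-frame TCP [-0.0347 -0.0036  0.033 ] F [-0.52  0.    0.61] [ 3.14144077e+00 -4.80175259e-04 -6.16427328e-01]
```

View pics/w5.png

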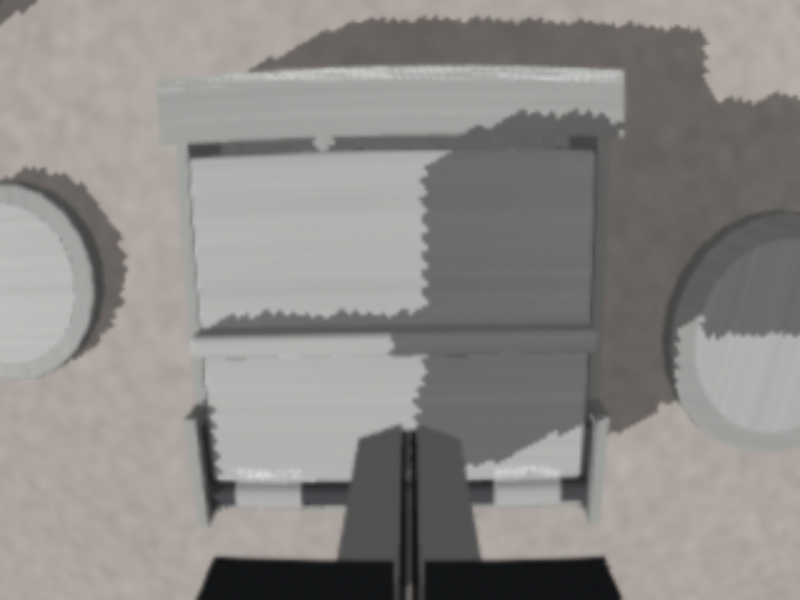

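The flap lies flat, with a visible gap to the lip at rows 137–153. The ridge is at row 343 and the fingertip at row 425, behind it. Next I'll lower and push.

Emit:
{"name": "carry_out", "arguments": {"motion": "0 0 0.02 0; 0 0 0.035 0; 0.03 0 0.035 0; 0.06 0 0.035 0; 0.09 0 0.035 0; 0.11 0 0.035 0; 0.12 0 0.035 0; 0.13 0 0.035 0"}}

```text
time: 10.95
tool_pos: [0.5399, -0.0323, 0.0279]
ee_rot: [3.141, 0.002, -0.616]
wrist_force: [-3.3, 0.7, 1.5]
width: 0.0001
finger_force: 1.5
```

```bash
python3 - <<'E'
from arc import *
o=state()
o,s=__import__("pickle").load(open("w5.pkl","rb"))
w=lambda x,y:(160+x/2.5-.3,60+y/2.5-.3)
for n,p,z in(("flap edge",(390,153),.046),("lip inner",(390,135),.053),("lip outer",(390,68),.053),("ridge front",(500,332),.056),("ridge back",(500,353),.056),("tip",(410,427),.054)): print(n,tf(wplane(s,o,*w(*p),z)))
E
```

```text
t 10.95 tin-frame TCP [-0.0164 -0.0038  0.0279] F [-3.07 -1.3   1.52] [ 3.14143466e+00  2.15840552e-03 -6.16422027e-01]
flap edge [0.0404 0.0006 0.046 ]
lip inner [0.0448 0.0004 0.053 ]
lip outer [0.0604 0.0002 0.053 ]
ridge front [-0.0017 -0.0252  0.056 ]
ridge back [-0.007  -0.0253  0.056 ]
tip [-0.0266 -0.0034  0.054 ]
```

Emit:
{"name": "carry_out", "arguments": {"motion": "0.01 0 0 0; 0.02 0 0 0; 0.03 0 0 0; 0.035 0 0 0; 0.045 0 0 0; 0.05 0 0 0; 0.06 0 0 0; 0.06 0 0 0"}}

```text
time: 11.75
tool_pos: [0.5481, -0.038, 0.0279]
ee_rot: [-3.141, -0.0, -0.616]
wrist_force: [-1.5, 1.4, 1.4]
width: -0.0
finger_force: 1.3
```

Emit:
{"name": "carry_out", "arguments": {"motion": "0.005 0 0 0; 0.01 0 0 0; 0.01 0 0 0; 0.015 0 0 0; 0.015 0 0 0; 0.02 0 0 0; 0.02 0 0 0; 0.02 0 0 0"}}

```text
time: 12.55
tool_pos: [0.5504, -0.0396, 0.0279]
ee_rot: [-3.142, -0.0, -0.616]
wrist_force: [-1.5, 2.1, 0.8]
width: 0.0005
finger_force: 1.4
```

```bash
python3 - <<'E'
from arc import *
from bench import snapshot
import pickle
o=state(); s=snapshot("wrist"); pickle.dump((o,s),open("w6.pkl","wb"))
cv2.imwrite("pics/w6.png",cv2.resize(s["image"][60:300,160:480,::-1],None,fx=2.5,fy=2.5))
E
```

```text
t 12.55 tin-frame TCP [-0.0036 -0.0038  0.0279] F [-2.42  0.92  0.8 ] [-3.14151815e+00 -2.65860621e-04 -6.16399940e-01]
```

View pics/w6.png

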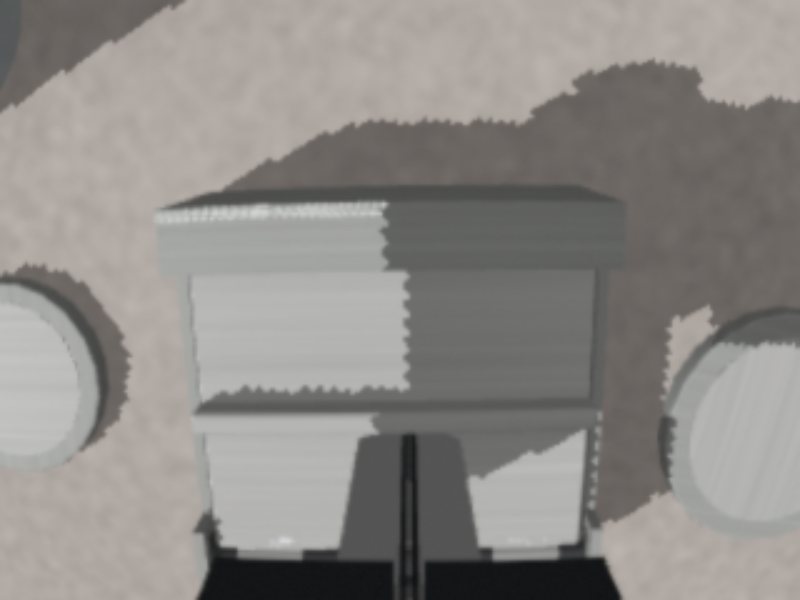

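The flap's edge is now under the lip: no gap at row 270, ridge at rows 410–432. I'll compute the slide.

```bash
python3 - <<'E'
from arc import *
import pickle
def L(f,pts):
    o,s=pickle.load(open(f,"rb")); w=lambda x,y:(160+x/2.5-.3,60+y/2.5-.3)
    for n,p,z in pts: print(n,tf(wplane(s,o,*w(*p),z)))
L("w6.pkl",[("lip inner",(390,270),.053),("lip outer",(390,205),.053),("ridge front",(540,411),.056),("ridge back",(540,431),.056)])
# column profiles for objective row edges
for f,c in(("w5.pkl",200),("w6.pkl",200)):
    s=pickle.load(open(f,"rb"))[1]; g=s["image"][:,270:280,1].mean(1); print(f,np.round(g[80:240]).astype(int))
E
```

```text
lip inner [0.045  0.0005 0.053 ]
lip outer [0.06   0.0003 0.053 ]
ridge front [ 0.011  -0.0349  0.056 ]
ridge back [ 0.0058 -0.0352  0.056 ]
w5.pkl [140 130 119 107 101 100 104 130 166 188 193 184 167 162 161 160 159 160
 162 163 162 162 162 162 164 165 166 164 162 162 162 162 161 160 155 124
 104  97  97  97 103 125 156 169 170 172 174 176 177 176 175 176 177 177
 176 175 174 174 174 173 172 173 173 173 174 175 176 178 179 178 177 177
 178 178 178 178 177 176 176 176 175 176 178 177 176 176 176 177 177 177
 177 175 174 174 173 171 171 172 175 176 178 178 177 174 165 142 116 107
 106 104  98  89  89 104 132 158 174 177 178 179 179 180 179 178 176 176
 176 177 178 178 178 177 177 179 180 181 180 179 178 179 180 179 178 176
 176 176 178 178 178 178 178 178 177 177 176 177 176 176 176 176]
w6.pkl [167 167 166 166 167 167 168 168 169 169 169 169 169 168 168 168 169 169
 168 168 167 166 166 166 166 167 167 167 167 168 168 169 170 170 170 170
 169 169 168 161 152 143 130 122 111 104 103 104 104 105 105 105 104 103
  98  90  79  78  78  79  85 123 163 186 191 195 183 170 164 162 161 162
 164 165 165 164 163 165 166 168 168 166 164 164 165 165 164 163 164 172
 175 176 177 178 177 178 179 181 182 182 182 181 181 181 182 182 182 181
 180 180 179 178 181 181 181 180 180 180 180 180 180 179 177 178 177 175
 174 176 178 180 181 181 180 180 181 175 152 121 110 108 100  93  89  89
  98 127 153 172 180 182 182 181 180 176 175 179 180 180 181 181]
```

The tin has not moved. The slide is at least 12.8 mm by ridge displacement. I'll push a little further until the end stop shows in the force.

Emit:
{"name": "carry_out", "arguments": {"motion": "0.005 0 0 0; 0.005 0 0 0; 0.01 0 0 0; 0.01 0 0 0; 0.01 0 0 0; 0.01 0 0 0; 0.01 0 0 0; 0.01 0 0 0"}}

```text
time: 13.4
tool_pos: [0.5509, -0.04, 0.0278]
ee_rot: [3.141, 0.002, -0.616]
wrist_force: [-2.9, 4.5, 2.6]
width: 0.0005
finger_force: 2.5
```

```bash
python3 -c "
from tt import *
state()"
```

```text
t 13.4 tin-frame TCP [-0.003  -0.0039  0.0278] F [-4.93  2.    2.57] [ 3.14144705e+00  1.71765196e-03 -6.16250152e-01]
```

The force rose to 5 N and the motion stalled exactly at the predicted home position. I'll back off and leave upwards.

Emit:
{"name": "carry_out", "arguments": {"motion": "-0.03 0 0 0; -0.05 0 -0.01 0; -0.05 0 -0.1 0; -0.05 0 -0.3 0; -0.05 0 -0.6 0; -0.05 0 -0.9 0; -0.05 0 -1 0; -0.05 0 -1 0"}}

```text
time: 14.2
tool_pos: [0.5477, -0.0368, 0.1825]
ee_rot: [-3.138, -0.008, -0.617]
wrist_force: [1.2, -0.6, -0.6]
width: 0.0005
finger_force: 0.0
```

Emit:
{"name": "carry_out", "arguments": {"motion": "0 0 -0.2 0; 0 0 -0.4 0; 0 0 -0.4 0; 0 0 -0.4 0; 0 0 -0.4 0; 0 0 -0.4 0; 0 0 -0.4 0; 0 0 -0.4 0"}}

```text
time: 15.0
tool_pos: [0.5451, -0.0361, 0.237]
ee_rot: [3.141, 0.001, -0.616]
wrist_force: [-0.3, -1.1, 0.1]
width: 0.0004
finger_force: 0.0
```

```bash
python3 - <<'E'
from arc import *
from bench import snapshot
import pickle
o=state(); s=snapshot("wrist"); H=s["hand_eye"]; g=s["image"][:,:,1].astype(float)
R0=R.from_euler("xyz",o["ee_rot"]).as_matrix()
def prof(z,y=.03,ylen=7):  # brightness along tin x at height z, side y
    out=[]
    for x in np.arange(-.02,.066,.001):
        v=[]
        for yy in y+np.linspace(-.006,.006,ylen):
            w=np.r_[C+x*X+yy*Y,z]; c=np.linalg.inv(H)@np.r_[R0.T@(w-o["tool_pos"]),1]; n=np.hypot(c[0],c[1]); r=np.arctan2(n,-c[2])*s["fx"]/n
            v.append(cv2.getRectSubPix(s["image"][:,:,1].copy(),(1,1),(s["cx"]+c[0]*r,s["cy"]-c[1]*r))[0,0])
        out.append(np.mean(v))
    return np.round(out).astype(int)
print("x -20..65mm at z=.056 (ridge: home 5..11)",prof(.056)); print("z=.053 (lip 44..60)",prof(.053)[55:])
E
```

```text
t 15.0 tin-frame TCP [-0.0099 -0.004   0.237 ] F [ 0.42 -1.09  0.13] [ 3.14084618e+00  1.25087813e-03 -6.16377364e-01]
x -20..65mm at z=.056 (ridge: home 5..11) [165 164 164 164 164 165 165 166 166 166 164 165 166 167 166 167 167 167
 166 165 165 165 164 164 162 160 160 165 165 163 152 130  98  96 104 121
 144 157 163 164 163 162 160 161 162 164 164 165 165 165 165 164 164 165
 165 165 166 165 166 165 164 162 161 160 158 154 150 149 149 150 151 151
 150 149 149 148 149 156 166 168 156 128  93  91  92  93]
z=.053 (lip 44..60) [166 166 165 166 165 164 162 161 160 158 153 150 149 149 150 151 151 150
 149 149 148 150 156 166 167 154 124  92  91  93  93]
```

The ridge's front edge is at x ≈ 11 mm, so the flap is fully home. The lip's outer edge is at 60 mm, so the tin is unmoved. The robot is clear, so I'll hand in the job.

```bash
python3 -c "
from bench import robot
print(robot.close_job())"
```

```text
the job is handed in; nothing more can be done
None
```

The flap is folded flat and slid fully home with its edge under the lip. The tin has not moved, the robot is clear of everything, and the job is handed in at about 15 s; the hand-in returned no verdict.

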